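# Free the stuck wooden stopper of the leaning charm jar

## Task

Open the charm jar that leans in the rack: rock its tapered wooden stopper from side to side while lifting until it comes free, without dragging the jar up out of the rack. Then stand the stopper upright on its narrow end in the square wooden tray, setting it down gently rather than dropping or jamming it down, and leave the other goods where they are.

Things in the scene. Friction and masses are not known exactly. Their poses are not given: they have to be found in the camera images.
- stopper: Loose tapered stopper of light wood, 93 mm long, 130-210 g. Origin: centre of its narrow end; z along its axis to the head. Plug z 0-38 mm (33 mm wide at the narrow end, 51 mm under the flange), round flange z 38-43 mm (62 mm wide), block head z 43-93 mm: 30 mm thick along y (flat faces to grip), 46 mm along x. Starts seated in the jar, leaning with it, its x, y, z along those of point jar_mouth.
- jar_mouth (a point): Centre of the jar's mouth, on the rim where the flange sits. z points out of the mouth along the jar's axis, 35 degrees from vertical, leaning to the rack's -x; y is level, along the rack's y. Glass jar 110 mm wide, 150 mm tall, bore 54 mm, black rubber collar 96 mm wide. Pulled straight, both lips hold the stopper together (some 30 N, more if fast) and the jar comes up instead.
- lip_left (a joint): Bend (rad, 0 at rest, only upwards) of the springy rubber lip on the collar at the mouth's +y side, y 49 to 27 mm: it reaches 4 mm over the flange's edge, resting 0-4 mm above it (not measured: feel it). Raise that edge, tilting the stopper about its x on the flange's other edge: it pulls back with 10-20 N (more if moved fast), lets go 9-15 mm up (9-14 degrees), and springs back under the flange to keep the edge up.
- lip_right (a joint): The same for the like lip at the mouth's -y side. When both lips are passed, one after the other, the stopper lifts out along its axis with nothing but its weight. A bent lip's tip stands up to 22 mm above the rim: keep fingertips 15 mm or more above the flange. At rest the lips are 5-10 mm above the rim (0-4 mm more as the collar sits); their mounts reach y +/-58 mm, 11-15 mm above the rim.
- jar (a joint): How far the jar is dragged out of its rest in the rack along its own axis, m: 0 seated, at most 0.04. Its weight and a spring hold it: it begins to rise at about 21 N of pull along its axis and sinks back when let go.
- rack: Fixed dark-wood rack holding the jar. Origin on the table; its -x side faces the robot. Base board x -75 to 145, y +/-155 mm, 12 mm thick. A brass rail 12 mm thick along y at x -20, z 310 mm, on posts at y +/-145 mm, is above the seated stopper (middle of its head: x -28, y 0, z 193 mm): a hand from straight above meets it; come in along the leaning axis, under and before the rail.
- tray: Fixed shallow square wooden tray, 140 by 140 mm, 20 mm tall, walls and floor 6 mm thick. Origin: centre of its underside; inner floor at z 6 mm, inside 128 by 128 mm.
- figure_brass: Bystander: brass seated figurine, 115 mm tall, 55 mm wide foot. Origin: centre of its underside.
- figure_dark: Bystander: dark metal figurine, 135 mm tall, 65 mm wide foot. Origin: centre of its underside.
- figure_clay: Bystander: clay figurine, 100 mm tall, 48 mm wide foot. Origin: centre of its underside.
- ointment_jar: Bystander: small amber jar with steel cap, 70 mm wide, 90 mm tall. Origin: centre of its underside.
- bowl: Bystander: blue ceramic bowl, 120 mm wide, 55 mm tall. Origin: centre of its underside.
- tin: Bystander: plain aluminium tin, 72 mm wide, 60 mm tall. Origin: centre of its underside.
- dish: Bystander: shallow round brass dish, 120 mm wide, 16 mm tall; not the place for the stopper. Origin: centre of its underside.
There are look-alikes about, which are no part of the job. Leave any blue look-alike of the stopper alone.

How it is judged:
By the outcome, as a careful person would: the job done as asked, in the order asked, and still so for the second after the job is handed in, with the robot touching nothing.
It also fails if it takes over 56 s, if anything falls off the work surface, if the arm or the gripper's body presses on something with over 40 N, if the wrist force passes 120 N, or if a joint passes its speed limit or range.

## Robot

A 6-joint arm with a two-finger parallel gripper is mounted at the origin on the work surface. World frame = base frame: x ahead of the robot, y to its left, z up, the work surface at z = 0. Lengths are in mm, angles in rad, forces in N, time in s.
With the tool pointing down it reaches from about 250 to 775 mm from the base axis. Payload 8.9 kg.
Tool frame: the origin (TCP) lies on the centre line of the jaws, within the pads' length; the fingertips stand 14 mm ahead of it and the grasp point (between the pads) lies 5 mm behind it; z points along the fingers, y is the line along which they close (so a half turn about z gives the same grasp; the last joint's range is limited). The gripper opens to 85 mm and grips with 20 to 120 N. Pads are 22 mm wide; open, the fingers measure 114 mm over their backs; the gripper's body (76 mm by 85 mm) begins 54 mm behind the grasp point. The pads swing forward as they close: fully open they stand 13 mm farther back than shut.
Start: joints at [1.077, 0.291, -0.153, 1.127, 0, 1.431], TCP at [182.38, 492.302, 222.405] pointing down, gripper open.
Joint ranges: [-2.52, 2.52], [-0.91, 1.74], [-1.3, 1.37], [-1.96, 2.02], [-1.52, 1.47], [-3.14, 3.14]. Speed limits (rad/s): [2.22, 2.22, 2.79, 3.14, 3.14, 3.14].

## Interface

Orientations are given as a unit quaternion [x, y, z, w].
In Python, from cell import bot gives the robot as it stands. The module is installed in compiled form; this text tells all that it offers. Calls block until the motion is done:
- bot.goto(position, orientation): joint-space move of the TCP to a pose.
- bot.line_to(position, feed=150, attitude=None): straight line of the TCP; attitude=None keeps the orientation; feed is the mean speed in mm/s.
- bot.movej(angles): joint-space move.
- bot.move_gripper(opening): finger opening in mm; the grip force is fixed at half the most; returns when the fingers have stopped.
- bot.dwell(seconds).
- bot.solve_ik(position, orientation): joint angles nearest the present ones, or None.
- bot.read_camera(name): name is "scene" or "side" or "wrist"; returns a dict with "color" (420x560x3 uint8, red, green, blue), "z_map" (420x560 float32, mm along the optical axis (not along the pixel's ray), 0 where there is no reading), "vfov" (degrees; the focal length in pixels is half the picture's height over the tangent of half this angle, whatever the lens; pixels are square), "cx", "cy" (the principal point, pixels), "extrinsics" (4x4, takes a point from camera to world coordinates). Camera axes: x right, y down, z forward; pixel columns grow to the right and rows downward; lengths in mm; the calibration is good to about 2 mm. A picture is of the moment at which its call begins.
A pose or a line that the arm cannot do raises bot.MotionError and nothing moves.
- bot.sign_off(): hands the job in; it is judged then, once.
Trained networks look in a picture, given as the dict that the camera call returned (one of the last four; its "shot" number tells which), for a name from the list of things; names that differ only in an ending like _2 or _b are one class to them, and where a whole thing is asked for, a point or a joint stands for the part that bears it (a point fixed in the world has none). Each returns a list of dicts, best first, with "conf" (0 to 1); they miss things now and then, are a little off and sometimes report something else, mostly with a low value. They report only what shows in the picture. A call takes as long as a camera call. They do not tell look-alikes from the thing itself.
- bot.find_in(thing, picture): "location" ([x, y, z] in mm, in world coordinates, good to about 4 mm: the middle of the surface that is visible of it).
- bot.cut_out(thing, picture): "pixels" (420x560 bool, what is visible of it).
- bot.spot_point(thing, picture): "location" ([x, y, z] in mm, in world coordinates, good to about 4 mm: a listed point, or the origin of a listed thing).
Readings, each from a call of its own:
- bot.read_clock(): time.
- bot.read_joint_pos(): joint angles.
- bot.read_qd(): joint speeds.
- bot.read_joint_torque(): joint torques, N m.
- bot.read_position(): TCP position.
- bot.read_eef_rot(): TCP orientation.
- bot.read_wrist_force(): force on the tool from outside, world axes, zero at the start.
- bot.read_wrist_torque(): the same for the moment, N m.
- bot.read_gripper_width(): finger opening in mm.
- bot.read_grip_force(): force on a finger pad.
Only numpy, scipy, OpenCV 4.12 (cv2) and the standard library are available. Lean on these libraries where they do the work, as an engineer would, in place of code of your own. Each camera call takes 0.05 s, during which the arm holds its last target. There are 200 camera calls.

## Working session

There is one attempt and no reset: what is moved stays moved. The work goes in short steps, each a Python script; the robot and the scene stay as the last script left them, time stands still between calls to the robot, and variables do not carry over. Pictures are saved under pics/ and viewed, at most 11 in all, crops included, and the job is handed in when it is done.

```bash
mkdir -p pics; ls; python3 - <<'E'
from cell import bot
import cv2,numpy as np
ims=[]
for n in ["scene","side"]:
    p=bot.read_camera(n); cv2.imwrite(f"pics/{n}0.png",p["color"][:,:,::-1])
    print(n,p["vfov"],p["cx"],p["cy"],np.round(p["extrinsics"],3).tolist())
    for t in ["stopper","jar_mouth","rack","tray","dish"]:
        print(t,[(round(d["conf"],2),np.round(d["location"]).tolist()) for d in bot.spot_point(t,p)[:3]],[(round(d["conf"],2),np.round(d["location"]).tolist()) for d in bot.find_in(t,p)[:3]])
print(bot.read_clock(),bot.read_eef_rot(),bot.read_gripper_width())
E
```

```text
pics
scene 51.70342769379847 279.14011196895655 214.55357003931474 [[0.425, 0.698, -0.576, 1304.332], [0.905, -0.338, 0.259, -344.182], [-0.014, -0.631, -0.776, 1147.94], [0.0, 0.0, 0.0, 1.0]]
stopper [(0.88, [305.0, 79.0, 43.0]), (0.8, [579.0, 176.0, 141.0]), (0.46, [376.0, 183.0, 39.0])] [(0.79, [357.0, 69.0, 40.0]), (0.74, [372.0, 215.0, 44.0]), (0.69, [558.0, 158.0, 202.0])]
jar_mouth [(0.86, [560.0, 171.0, 167.0])] [(0.71, [629.0, 170.0, 136.0]), (0.34, [618.0, 150.0, 70.0])]
rack [(0.9, [571.0, 177.0, -2.0])] [(0.88, [619.0, 152.0, 72.0]), (0.51, [812.0, -99.0, 83.0])]
tray [(0.74, [429.0, -266.0, 5.0]), (0.33, [572.0, 176.0, 0.0])] [(0.81, [427.0, -267.0, 8.0]), (0.68, [812.0, -98.0, 84.0]), (0.3, [319.0, -356.0, 32.0])]
dish [(0.88, [644.0, -203.0, -6.0])] [(0.62, [640.0, -202.0, 2.0])]
side 44.234087633403234 277.7039827531662 208.16274025905864 [[0.952, -0.174, 0.251, 107.879], [-0.306, -0.573, 0.76, -1297.487], [0.012, -0.801, -0.599, 1160.556], [0.0, 0.0, 0.0, 1.0]]
stopper [(0.84, [378.0, 183.0, 41.0]), (0.75, [306.0, 74.0, 43.0]), (0.68, [586.0, 175.0, 135.0])] [(0.7, [345.0, 53.0, 34.0]), (0.67, [341.0, 197.0, 36.0]), (0.56, [544.0, 151.0, 194.0])]
jar_mouth [(0.56, [560.0, 167.0, 166.0])] [(0.9, [586.0, 137.0, 133.0])]
rack [(0.87, [572.0, 175.0, 1.0]), (0.56, [584.0, 175.0, 133.0])] [(0.61, [586.0, 136.0, 52.0])]
tray [(0.85, [426.0, -267.0, -2.0]), (0.29, [377.0, 395.0, 3.0])] [(0.95, [424.0, -267.0, 6.0]), (0.15, [586.0, 138.0, 134.0])]
dish [(0.8, [646.0, -206.0, 2.0])] []
1.1 [ 1.76457657e-01  9.84308232e-01 -1.90241510e-05 -1.81849567e-06] 85.6866652303727
```

View pics/scene0.png

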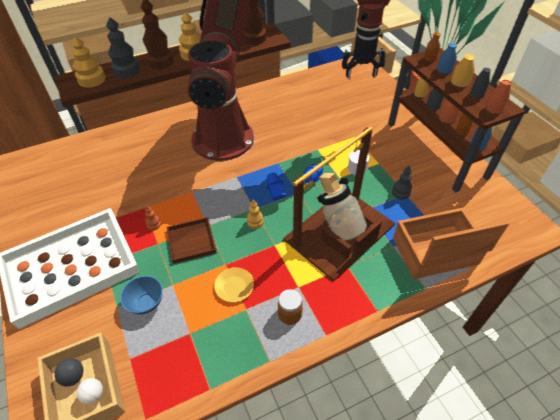

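View pics/side0.png

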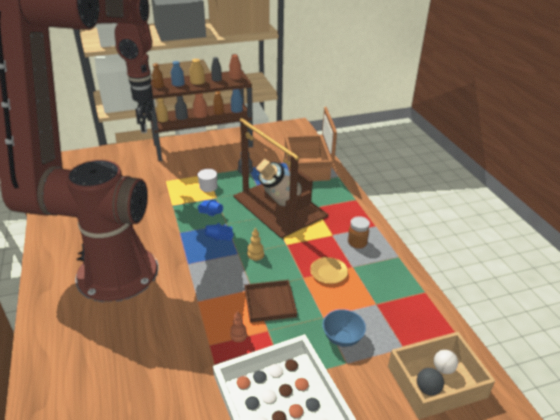

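Candidates for the stopper: light wood one in the leaning jar, scene (332,185), side (268,168), versus two blue ones lying at scene (277,187) and (315,173). The wooden one seated in the jar fits. The tray is the dark square at scene (191,240), and the round brass dish at (234,286) is not it. Next I get the rack yaw from the rail and confirm with a crop.

```bash
cat > h.py <<'E'
from cell import bot
import numpy as np, cv2
from scipy.spatial.transform import Rotation as R
def cloud(p):
    z=p["z_map"]; f=210/np.tan(np.radians(p["vfov"]/2)); v,u=np.mgrid[:420,:560]
    P=np.stack([(u-p["cx"])*z/f,(v-p["cy"])*z/f,z,np.ones_like(z)],-1)@np.array(p["extrinsics"]).T
    P[z==0]=np.nan
    return P[...,:3]
E
python3 - <<'E'
from h import *
big=[]
for n,(u,v) in {"scene":(332,195),"side":(270,175)}.items():
    p=bot.read_camera(n); P=cloud(p)
    m=(P[...,2]>300)&(P[...,2]<325)&(abs(P[...,0]-570)<180)&(abs(P[...,1]-175)<180)
    Q=P[m]; c=Q.mean(0); w=np.linalg.svd(Q-c,full_matrices=0)[2][0]
    t=(Q-c)@w; print(n,m.sum(),c.round(1),w.round(3),"yaw",np.degrees(np.arctan2(-w[0],w[1])),"mid",(c+w*(t.min()+t.max())/2).round(1),t.max()-t.min())
    # base board top
    b=(abs(P[...,2]-12)<4)&(np.hypot(P[...,0]-590,P[...,1]-180)<200)
    B=P[b][:,:2].astype(np.float32); print(len(B),cv2.minAreaRect(B))
    # tray
    for th in ["tray"]:
        d=bot.cut_out(th,p)[0]; T=P[d["pixels"]]; T=T[np.isfinite(T[:,0])]; T=T[(np.hypot(T[:,0]-427,T[:,1]+267)<110)]
        print("tray",d["conf"],cv2.minAreaRect(T[T[:,2]>12][:,:2].astype(np.float32)),np.percentile(T[:,2],[5,50,95]))
    big.append(cv2.resize(p["color"][v-50:v+50,u-65:u+65],None,fx=3,fy=3,interpolation=2))
cv2.imwrite("pics/crop1.png",np.hstack(big)[:,:,::-1])
E
```

```text
scene 473 [560.4 159.2 313.7] [ 0.323 -0.947  0.002] yaw -161.17739897977182 mid [557.4 167.9 313.7] 321.8095912666478
2117 ((614.412109375, 182.8628692626953), (299.0198669433594, 324.1114196777344), 17.836851119995117)
tray 0.77 ((429.9039306640625, -266.29888916015625), (140.67044067382812, 143.56625366210938), 82.08383178710938) [ 3.02673859  7.74178472 21.18064456]
side 288 [553.  149.4 311.8] [ 0.325 -0.946 -0.   ] yaw -161.01020657501164 mid [548.9 161.3 311.8] 317.62835651613364
1521 ((567.7985229492188, 150.7122802734375), (273.4247131347656, 378.69305419921875), 47.241477966308594)
tray 0.8 ((425.8153991699219, -270.6725158691406), (145.9971466064453, 140.55099487304688), 81.72415924072266) [ 1.49793472  6.58462557 20.1404859 ]
```

View pics/crop1.png

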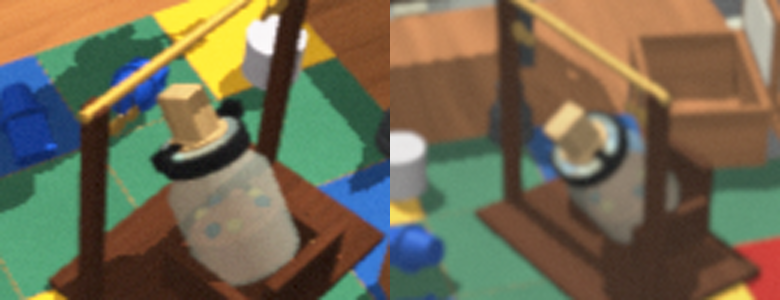

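The crop confirms the light wood stopper seated in the leaning jar (left crop (185,115), right crop (575,130)), with black lips on both sides. The blue ones lie loose on the table at left crop (30,115) and (135,85). Rack yaw is about 18.9°. I go to a pre-approach on the axis and look with the wrist camera.

```bash
cat >> h.py <<'E'
yaw=np.radians(18.9)
RX=np.array([np.cos(yaw),np.sin(yaw),0]); RY=np.array([-np.sin(yaw),np.cos(yaw),0])
AX=-np.sin(np.radians(35))*RX+np.cos(np.radians(35))*np.array([0,0,1])
MX=np.cross(RY,AX)       # mouth x
RM=np.stack([MX,RY,AX],1)
M0=np.array([560.5,171,168.])
def tool(sign):  # tool z=-AX, tool y = sign*RY
    y=sign*RY; z=-AX; return np.stack([np.cross(y,z),y,z],1)
def q(m): return R.from_matrix(m).as_quat()
E
python3 - <<'E'
from h import *
print(RM.round(3).tolist())
best=None
for s in (1,-1):
    for d in (36,100,220):
        j=bot.solve_ik(M0+AX*d,q(tool(s))); print(s,d,None if j is None else np.round(j,2))
    for a in (-18,18):
        j=bot.solve_ik(M0+AX*40,q(R.from_rotvec(MX*np.radians(a)).as_matrix()@tool(s))); print(s,a,None if j is None else np.round(j,2))
E
```

```text
[[0.775, -0.324, -0.543], [0.265, 0.946, -0.186], [0.574, 0.0, 0.819]]
1 36 [ 0.08 -0.02 -0.83  0.16  0.14 -0.21]
1 100 [ 0.05 -0.16 -0.8   0.35  0.16 -0.23]
1 220 [-0.02 -0.39 -0.67  0.71  0.2  -0.29]
1 -18 [ 0.36  0.03 -0.82  0.12 -0.33  0.02]
1 18 [-0.16  0.07 -0.73  0.36  0.56 -0.48]
-1 36 [ 0.08 -0.02 -0.83  0.16  0.14  2.94]
-1 100 [ 0.05 -0.16 -0.8   0.35  0.16  2.91]
-1 220 [-0.02 -0.39 -0.67  0.71  0.2   2.85]
-1 -18 [ 0.36  0.03 -0.82  0.12 -0.33 -3.12]
-1 18 [-0.16  0.07 -0.73  0.36  0.56  2.67]
```

```bash
python3 - <<'E'
from h import *
bot.goto(M0+AX*190,q(tool(1)))
p=bot.read_camera("wrist"); cv2.imwrite("pics/w1.png",p["color"][:,:,::-1])
np.savez("w1.npz",**{k:p[k] for k in("color","z_map","vfov","cx","cy","extrinsics")})
E_=np.array(p["extrinsics"]); print(bot.read_clock(),bot.read_position(),"cam in tool",(tool(1).T@(E_[:3,3]-bot.read_position())).round(1))
for t in ("stopper","jar_mouth"):
    for d in bot.spot_point(t,p)[:2]: print(t,d["conf"],np.round(d["location"],1), (RM.T@(d["location"]-M0)).round(1))
P=cloud(p); d=bot.cut_out("stopper",p)[0]; T=P[d["pixels"]]; T=T[np.isfinite(T[:,0])]; L=(T-M0)@RM
print(d["conf"],len(L),np.percentile(L,[2,10,50,90,98],axis=0).round(1).tolist())
top=L[L[:,2]>np.percentile(L[:,2],95)-8]; print("top",len(top),top.min(0).round(1),top.max(0).round(1),np.linalg.svd(top-top.mean(0),full_matrices=0)[2][2].round(3),cv2.minAreaRect(top[:,:2].astype(np.float32)))
E
```

```text
3.0167 [457.42075928 136.23288468 323.61176441] cam in tool [  80.4   -1.1 -151.1]
stopper 0.57 [584.3 179.6 136.7] [  2.8   0.4 -40.2]
0.57 3763 [[-29.4, -29.4, 2.6], [-24.1, -23.1, 3.6], [-7.5, -3.1, 52.7], [14.4, 16.3, 54.6], [19.8, 22.7, 55.3]]
top 2091 [-24.3 -18.6  47. ] [21.2 11.4 56.2] [-0.012  0.004  1.   ] ((-1.6361656188964844, -3.6921844482421875), (45.4324836730957, 29.87322425842285), 0.5542172193527222)
```

View pics/w1.png

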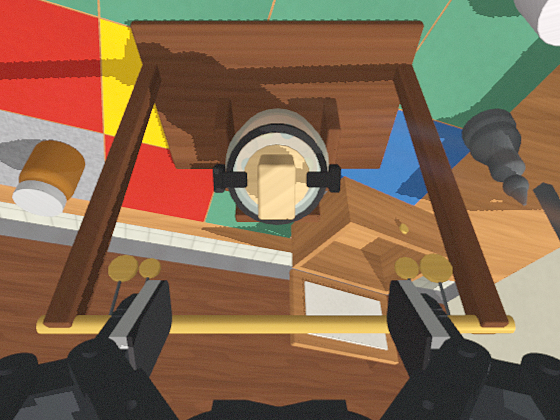

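The wrist view shows the stopper head at (277,187), lips at (232,178) and (322,178), and the rail well clear at row 325. The head's top face fits at mouth offset (-1.6, -3.7) mm and is square to the axis. I update, approach and grip.

```bash
cat >> h.py <<'E'
M0=M0+RM@[-1.6,-3.7,0]
T1=tool(1)
def FT(): return RM.T@bot.read_wrist_force(), RM.T@bot.read_wrist_torque()
def loc(): return RM.T@(bot.read_position()-M0)
E
python3 - <<'E'
from h import *
print(bot.read_clock(),*[x.round(2) for x in FT()])
bot.line_to(M0+AX*100,150,q(T1)); bot.line_to(M0+AX*38,80)
print(bot.read_clock(),*[x.round(2) for x in FT()],loc().round(2))
bot.move_gripper(20)
bot.dwell(.2)
print(bot.read_clock(),*[x.round(2) for x in FT()],loc().round(2),bot.read_gripper_width(),bot.read_grip_force())
p=bot.read_camera("wrist"); cv2.imwrite("pics/w2.png",p["color"][:,:,::-1])
E
```

```text
3.1667 [-0.21  0.55  0.62] [0.02 0.6  0.04]
4.8417 [ 0.34  0.27 -0.04] [ 0.01  0.53 -0.  ] [ 2.70e-01 -2.00e-02  3.83e+01]
5.6083 [-0.32  5.85 11.91] [ 1.17  0.79 -0.03] [ 0.2   1.22 38.45] 28.13943496660184 58.2657516002655
```

View pics/w2.png

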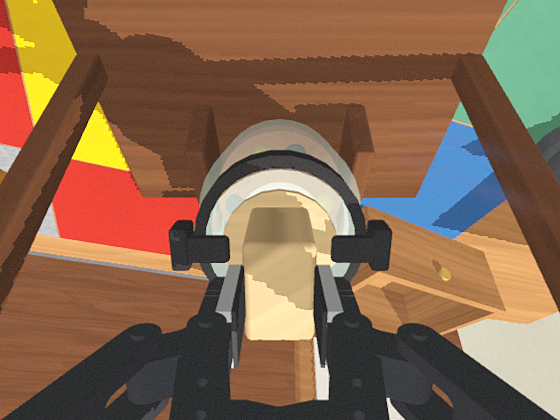

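```bash
cat >> h.py <<'E'
BASE=np.array([0.2,1.6,38.3])   # TCP in mouth frame, stopper seated
def rotx(a): return R.from_euler('x',a,degrees=True).as_matrix()
# stopper pose in the mouth frame: rotation a about x, t = position of flange underside centre
def cmd(a,t,feed=12):
    bot.line_to(M0+RM@(np.array(t)+rotx(a)@BASE), feed, q(RM@rotx(a)@RM.T@T1))
def state():
    Rl=RM.T@R.from_quat(bot.read_eef_rot()).as_matrix()@T1.T@RM; a=np.degrees(np.arctan2(Rl[2,1],Rl[1,1]))
    t=loc()-Rl@BASE; F,T=FT()
    zl=(t+Rl@[0,31,0])[2]; zr=(t+Rl@[0,-31,0])[2]
    print(f"{bot.read_clock():.2f} a={a:.1f} t={t.round(1)} edges +y {zl:.1f} -y {zr:.1f} F={F.round(1)} T={T.round(2)} w={bot.read_gripper_width():.1f}")
    return a,t,F,T
def pivot_t(a,y0,z0): # hold the flange-edge point at (y0) fixed at height z0: returns t
    e=np.array([0,y0,0.]); return e+[0,0,z0]-rotx(a)@e
E
python3 - <<'E'
from h import *
cmd(0,[0,0,0]); state()
for a in np.arange(1,12.1,1):
    cmd(a,pivot_t(a,-31,-0.3)); _,t,F,T=state()
    if F[2]<-17 or abs(T[0])>4: print("stop"); break
p=bot.read_camera("wrist"); cv2.imwrite("pics/w3.png",p["color"][:,:,::-1])
E
```

```text
5.94 a=0.0 t=[-0.   0.2  0.2] edges +y 0.2 -y 0.2 F=[-1.7  2.1  7.9] T=[ 0.23  0.87 -0.03] w=27.8
6.19 a=1.1 t=[-0.1  0.4  0.4] edges +y 1.0 -y -0.2 F=[-1.   4.3  8.7] T=[0.59 0.79 0.04] w=28.1
6.44 a=2.1 t=[-0.   0.4  0.8] edges +y 2.0 -y -0.3 F=[-0.5  4.5  6.8] T=[0.64 0.72 0.05] w=27.5
6.69 a=3.1 t=[-0.1  0.3  1.3] edges +y 3.0 -y -0.3 F=[-0.5  5.7  6. ] T=[0.73 0.62 0.09] w=27.8
6.94 a=4.0 t=[-0.1  0.3  1.8] edges +y 4.0 -y -0.4 F=[0.5 6.  2.1] T=[0.9  0.54 0.07] w=28.2
7.19 a=5.0 t=[-0.1 -0.1  2.3] edges +y 5.0 -y -0.4 F=[1.5 5.3 2. ] T=[0.55 0.57 0.07] w=27.8
7.44 a=6.0 t=[-0.2 -0.1  2.8] edges +y 6.0 -y -0.4 F=[-0.4  5.4  0.2] T=[0.72 0.5  0.11] w=27.7
7.69 a=7.0 t=[-0.3 -0.   3.3] edges +y 7.1 -y -0.5 F=[ 0.8  5.7 -2. ] T=[0.7  0.36 0.07] w=28.0
7.94 a=7.9 t=[-0.3 -0.7  3.8] edges +y 8.1 -y -0.4 F=[-0.2  2.9 -2. ] T=[0.01 0.53 0.11] w=27.6
8.19 a=8.8 t=[-0.2 -2.   4.3] edges +y 9.0 -y -0.5 F=[-1.4 -5.4 -4.4] T=[-1.96  0.81  0.18] w=28.1
8.44 a=9.8 t=[-0.1 -2.1  4.8] edges +y 10.0 -y -0.5 F=[-1.4 -5.3 -6.5] T=[-1.97  0.79  0.2 ] w=27.7
8.69 a=10.8 t=[-0.2 -2.1  5.2] edges +y 11.0 -y -0.6 F=[-0.1 -4.5 -8.5] T=[-1.98  0.77  0.15] w=27.6
8.94 a=11.9 t=[-0.1 -1.7  5.9] edges +y 12.3 -y -0.4 F=[-1.1 -4.8 -3.5] T=[-1.66  0.89  0.17] w=27.7
```

View pics/w3.png

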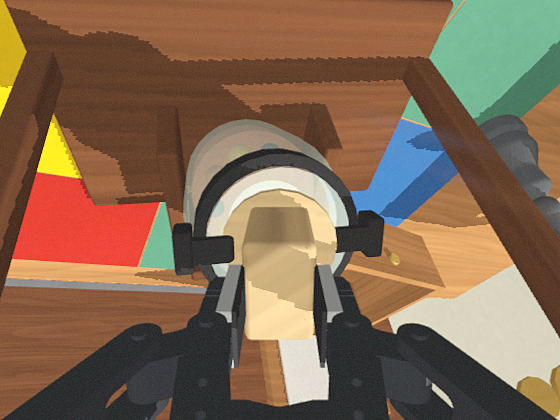

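The wrist view shows the stopper tilted with the hand, without slip; the right (+y) lip tip at (342,240) is by the flange edge. The pull dropped at the last step. I continue a little to confirm release.

```bash
python3 - <<'E'
from h import *
for a in (12.7,13.4,14.1,14.8):
    cmd(a,pivot_t(a,-31,-0.3)+[0,-1,0]); _,t,F,T=state()
p=bot.read_camera("wrist"); cv2.imwrite("pics/w4.png",cv2.resize(p["color"][130:330,150:420],None,fx=2.5,fy=2.5)[:,:,::-1])
P=cloud(p); L=(P-M0)@RM
m=(abs(L[...,0])<6)&(p["z_map"]>0)
for s in (1,-1):
    for y in (24,27,30,33,36,40,44,48):
        k=m&(abs(L[...,1]*s-y)<1.5); print(s*y,np.percentile(L[k][:,2],[10,50,95]).round(1) if k.sum() else None)
E
```

```text
9.28 a=12.7 t=[-0.2 -1.7  6.4] edges +y 13.3 -y -0.4 F=[-0.5 -1.3 -4.3] T=[-0.95  0.77  0.16] w=28.0
9.53 a=13.4 t=[-0.2 -1.8  6.8] edges +y 14.0 -y -0.4 F=[-1.8 -0.9 -6.4] T=[-0.76  0.82  0.21] w=27.7
9.78 a=14.1 t=[-0.2 -1.8  7.2] edges +y 14.8 -y -0.4 F=[-0.7 -0.8 -6.7] T=[-0.63  0.86  0.18] w=28.0
10.03 a=14.8 t=[-0.1 -1.9  7.6] edges +y 15.5 -y -0.3 F=[-0.1  0.1 -6.8] T=[-0.54  0.9   0.25] w=27.8
24 [18.1 19.  20. ]
27 [18.8 19.4 20.3]
30 [ 8.1  9.1 10.2]
33 [ 8.   9.3 10.1]
36 [-0.4  9.   9.9]
40 [0.7 9.  9.9]
44 [-3.   8.8  9.8]
48 [-3.4  9.1 10.1]
-24 [ 5.5 57.2 58.6]
-27 [ 6.7 56.2 57.6]
-30 [ 8.5 10.  63.7]
-33 [ 7.9  9.9 76.4]
-36 [ 8.6 79.1 86.4]
-40 [ 7.2 10.  93.3]
-44 [-2.9  9.2 10.1]
-48 [-45.5   8.7  10.6]
```

View pics/w4.png

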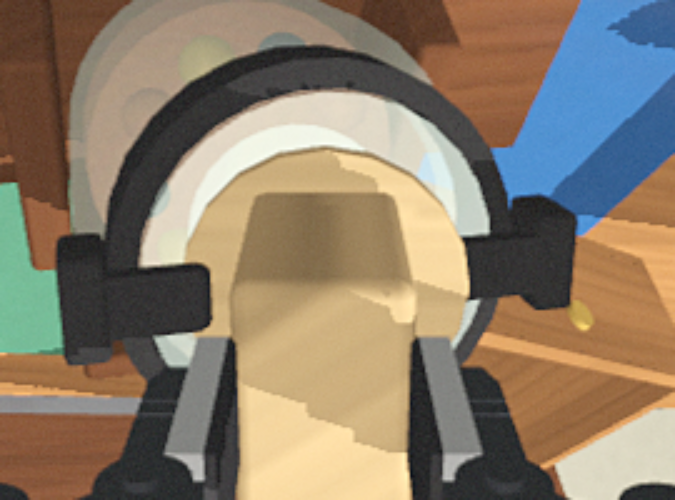

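The +y lip has sprung back flat (about 9 mm) under the raised flange edge (19 mm), right side of the crop at (490,265). The -y lip at (160,300) is still over the flange. I now pivot on the +y edge.

```bash
python3 - <<'E'
from h import *
for z in (13,12,11,10):
    a=np.degrees(np.arcsin((z+.3)/62)); cmd(a,pivot_t(a,31,z)); print(z,end=' '); _,t,F,T=state()
    if F[2]>4: break
z0=z
for a in np.arange(np.floor(a),-8.1,-1):
    cmd(a,pivot_t(a,31,z0)); _,t,F,T=state()
    if F[2]<-17: print("stop"); break
p=bot.read_camera("wrist"); cv2.imwrite("pics/w5.png",cv2.resize(p["color"][130:330,150:420],None,fx=2.5,fy=2.5)[:,:,::-1])
P=cloud(p); L=(P-M0)@RM
m=(abs(L[...,0])<6)&(p["z_map"]>0)
for s in (1,-1):
    for y in (24,27,30,33,36,44):
        k=m&(abs(L[...,1]*s-y)<1.5); print(s*y,np.percentile(L[k][:,2],[10,50,95]).round(1) if k.sum() else None)
E
```

```text
13 10.59 a=12.4 t=[0.3 1.4 6.7] edges +y 13.3 -y -0.0 F=[-0.5 -0.1 -1.8] T=[-0.22  0.76  0.2 ] w=27.8
12 10.84 a=11.5 t=[0.2 0.9 6. ] edges +y 12.2 -y -0.2 F=[-0.6 -0.6  0.1] T=[-0.21  0.81  0.22] w=27.8
11 11.09 a=10.5 t=[0.1 0.7 5.4] edges +y 11.1 -y -0.2 F=[-0.8 -0.2  1. ] T=[0.03 0.76 0.12] w=27.7
10 11.34 a=9.6 t=[0.1 0.7 5. ] edges +y 10.1 -y -0.2 F=[-0.6  1.3  2.2] T=[0.3  0.78 0.16] w=27.6
11.59 a=9.0 t=[0.  0.4 5.1] edges +y 9.9 -y 0.2 F=[ 0.2  2.  -2.1] T=[0.1  0.67 0.13] w=27.6
11.84 a=8.0 t=[-0.1  0.3  5.5] edges +y 9.8 -y 1.2 F=[ 0.   0.3 -7.1] T=[0.   0.51 0.08] w=27.8
12.09 a=7.0 t=[-0.1  0.3  6.1] edges +y 9.9 -y 2.3 F=[-0.2  1.  -8. ] T=[0.14 0.51 0.06] w=27.7
12.34 a=6.0 t=[-0.1  0.3  6.6] edges +y 9.9 -y 3.4 F=[ 0.2  0.9 -9.5] T=[0.17 0.55 0.11] w=28.0
12.59 a=5.0 t=[-0.1  0.2  7.1] edges +y 9.8 -y 4.4 F=[-0.2  0.  -9.8] T=[0.21 0.45 0.06] w=27.7
12.84 a=4.0 t=[-0.1  0.1  7.7] edges +y 9.8 -y 5.5 F=[ 0.1  1.6 -9.3] T=[0.18 0.47 0.04] w=27.8
13.09 a=3.0 t=[-0.2  0.   8.1] edges +y 9.8 -y 6.5 F=[  0.9   0.4 -10.4] T=[0.11 0.45 0.08] w=28.0
13.34 a=2.0 t=[-0.2 -0.2  8
[... 659 characters left out ...]
3] T=[ 0.31  0.84 -0.04] w=27.7
15.09 a=-5.0 t=[-0.   0.1 12.8] edges +y 10.1 -y 15.5 F=[-0.8 -0.9 -0.1] T=[ 0.    0.94 -0.03] w=28.1
15.34 a=-6.0 t=[ 0.   0.2 13.3] edges +y 10.1 -y 16.5 F=[-1.1 -0.8  1.2] T=[-0.03  0.88 -0.15] w=28.0
15.59 a=-7.0 t=[ 0.   0.3 13.8] edges +y 10.0 -y 17.6 F=[-1.5 -1.3  0.5] T=[-0.09  0.93 -0.09] w=27.7
15.84 a=-8.0 t=[ 0.1  0.4 14.3] edges +y 10.0 -y 18.6 F=[ 0.1 -1.2  0.4] T=[-0.1   0.93 -0.11] w=27.8
24 [14.6 73.  88.5]
27 [14.4 95.1 98.6]
30 [ 13.2  14.8 103.8]
33 [ 0.5  9.3 13.3]
36 [ 0.2  9.1 10. ]
44 [  8.   10.  110.5]
-24 [ 21.2 122.5 137.6]
-27 [ 21.4 121.8 127.3]
-30 [ 21.2 121.6 128.8]
-33 [ 0.6  9.3 10.6]
-36 [-0.5  9.3 10.2]
-44 [-2.8  9.3 10.3]
```

View pics/w5.png

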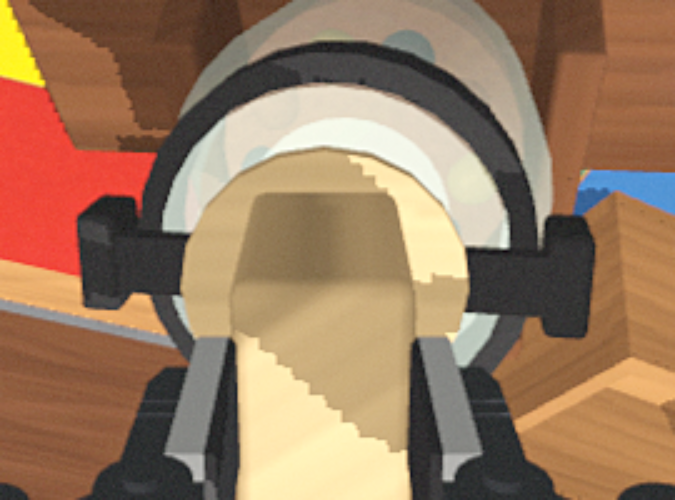

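Both lips are passed: flange edges are at 14.8 and 21 mm, lips flat at 9 mm beneath them, and pull is gone. I lift out along the axis and carry it above the tray.

```bash
cat >> h.py <<'E'
TR=np.array([428,-268.,0]); az=np.arctan2(TR[1],TR[0])
yy=np.array([-np.sin(az),np.cos(az),0]); zz=np.array([0,0,-1.]); TD=np.stack([np.cross(yy,zz),yy,zz],1)
E
python3 - <<'E'
from h import *
cmd(-8,pivot_t(-8,31,13),30); cmd(0,[0,0,20],40); state()
cmd(0,[0,0,45],60); state(); cmd(0,[0,0,200],150); state()
p=bot.read_camera("wrist"); S=p["color"]
bot.goto(TR+[0,0,250],q(TD)); bot.dwell(.2)
print(bot.read_clock(),bot.read_position(),bot.read_wrist_force(),bot.read_wrist_torque(),bot.read_gripper_width())
p=bot.read_camera("side"); P=cloud(p); b=bot.read_camera("wrist")["color"]
u,v=275,230; 
cv2.imwrite("pics/c6.png",np.hstack([cv2.resize(p["color"][120:360,160:400],(400,400)),cv2.resize(b[60:420,100:460],(400,400))])[:,:,::-1])
D=P[(np.hypot(P[...,0]-428,P[...,1]+268)<45)&(P[...,2]>150)&(P[...,2]<245)]
print(len(D),D[:,2].min())
for z in range(165,250,10):
    k=D[abs(D[:,2]-z)<5]; 
    if len(k): print(z,len(k),k.min(0).round(1),k.max(0).round(1))
for c,pp in (("side",p),):
    for d in bot.spot_point("tray",pp)[:2]: print(d["conf"],np.round(d["location"]))
    for d in bot.spot_point("stopper",pp)[:3]: print("st",d["conf"],np.round(d["location"]))
    for d in bot.spot_point("jar",pp)[:1]: print("jar",d["conf"],np.round(d["location"]))
E
```

```text
16.47 a=-0.2 t=[ 0.1 -1.7 20.1] edges +y 20.0 -y 20.1 F=[-0.3 -0.5 -2. ] T=[-0.04  0.82  0.04] w=27.4
17.03 a=-0.0 t=[ 0.2  0.3 45.1] edges +y 45.1 -y 45.1 F=[-2.  -0.3 -1.5] T=[0.04 0.87 0.04] w=28.1
18.22 a=0.0 t=[-6.000e-01  1.000e-01  1.994e+02] edges +y 199.4 -y 199.4 F=[ 0.   0.9 -1.2] T=[0.01 0.88 0.03] w=27.8
19.9583 [ 428.37099016 -267.2638128   250.67787199] [ 1.07535981 -1.18080437 -2.21797846] [-0.00267677 -0.01234445  0.03801659] 28.013708603743204
335 171.14222396099478
175 13 [ 410.2 -287.5  171.1] [ 441.2 -268.1  179.8]
185 31 [ 408.4 -289.6  180.2] [ 444.4 -274.4  190. ]
195 25 [ 406.5 -291.9  190.6] [ 439.7 -271.2  199.2]
205 18 [ 399.  -294.3  200. ] [ 441.7 -267.5  209.6]
215 126 [ 398.7 -302.1  210.4] [ 458.6 -253.2  220. ]
225 50 [ 402.1 -294.8  220.1] [ 452.3 -267.5  229.4]
235 54 [ 401.8 -295.   230. ] [ 451.1 -266.1  239.9]
245 18 [ 403.1 -290.   240. ] [ 451.4 -270.4  244.6]
0.64 [ 427. -268.   -1.]
st 0.92 [305.  72.  41.]
st 0.81 [378. 183.  39.]
st 0.64 [ 431. -268.  174.]Traceback (most recent call last):
  File "<stdin>", line 18, in <module>
ValueError: it knows: bowl, dish, figure_brass, figure_clay, figure_dark, jar_mouth, ointment_jar, rack, stopper, tin, tray
```

View pics/c6.png

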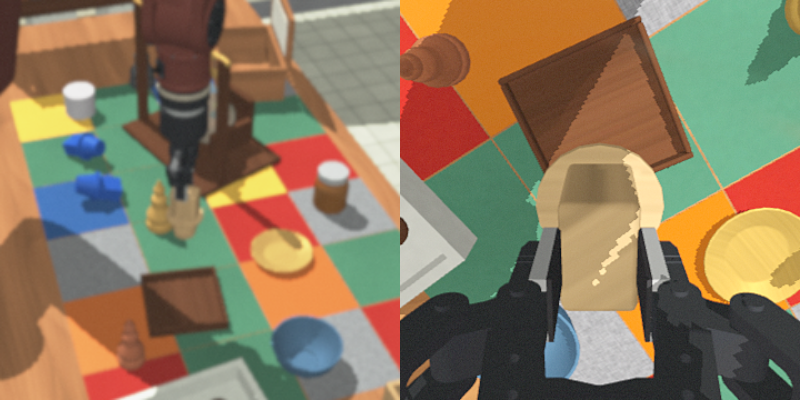

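The stopper hangs upright over the tray: left crop (185,215), tray (185,300); the right crop shows it square in the jaws. Its narrow end is 76 mm below the TCP, as expected. I lower it gently.

```bash
python3 - <<'E'
from h import *
bot.line_to(TR+[0,0,110],120,q(TD)); bot.line_to(TR+[0,0,86],30); bot.dwell(.2)
f0=np.mean([bot.read_wrist_force()[2] for _ in range(3)]); print(bot.read_clock(),f0)
for z in np.arange(85.5,75,-.5):
    bot.line_to(TR+[0,0,z],6); f=bot.read_wrist_force()[2]-f0
    if f>2.5: break
print(z,f,bot.read_position(),bot.read_wrist_torque())
p=bot.read_camera("side"); D=cloud(p)
cv2.imwrite("pics/s7.png",cv2.resize(p["color"][200:360,180:380],(750,600))[:,:,::-1])
E
```

```text
22.625 -1.2588533690532655
82.5 6.077789585945366 [ 428.26741185 -268.13468363   82.9165454 ] [0.26272454 0.13010882 0.03360041]
```

View pics/s7.png

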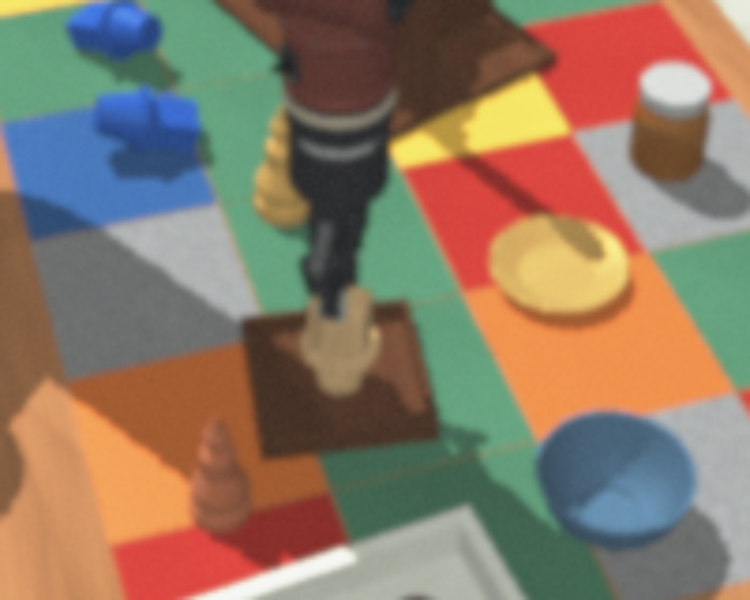

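It stands on the tray floor at (340,375) with contact at 6 N. I release and withdraw.

```bash
python3 - <<'E'
from h import *
bot.line_to(TR+[0,0,82.8],6)
bot.move_gripper(60); bot.dwell(.3); print(bot.read_gripper_width(),bot.read_wrist_force())
bot.line_to(TR+[0,0,130],60); bot.line_to(TR+[0,0,280],200); bot.dwell(.3)
p=bot.read_camera("side"); w=bot.read_camera("wrist")
cv2.imwrite("pics/s8.png",np.hstack([cv2.resize(p["color"][120:360,160:400],(400,400)),cv2.resize(w["color"][:,70:490],(400,400))])[:,:,::-1])
P=cloud(w); L=P[(np.hypot(P[...,0]-428,P[...,1]+268)<45)&(P[...,2]>85)&(P[...,2]<110)]
n=np.linalg.svd(L-L.mean(0),full_matrices=0)[2][2]; print(len(L),L.mean(0).round(1),n.round(3),bot.read_clock())
s=bot.read_camera("scene")
for d in bot.spot_point("jar_mouth",s)[:1]: print(np.round(d["location"]))
E
```

```text
60.33727058416634 [-0.94333972 -0.04470228 -0.55334568]
1659 [ 427.6 -268.9   97.5] [-0.033  0.024  0.999] 27.6167
[569. 175.  -0.]
```

View pics/s8.png

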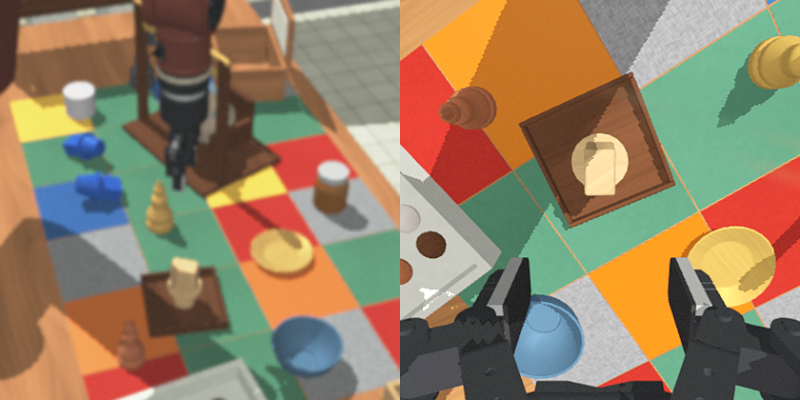

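The stopper stands upright in the tray (left (185,283), right (600,165)) with its top at about 98 mm. The figurines and other goods are undisturbed.

```bash
python3 -c "
from cell import bot
print(bot.sign_off())"
```

```text
the job is handed in; nothing more can be done
None
```

The jar is open: I rocked the stopper past both lips, lifted it out and stood it upright on its narrow end in the tray. The pull along the jar's axis read at most 16 N (it starts to rise at 21 N), and the job is handed in with about 28 of the 56 s used.

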